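Draw the lunchbox lid's dowelled joint shut with a quick clamp and release it

ROBOT

A 6-joint arm with a two-finger parallel gripper is mounted at the origin on the work surface. World frame = base frame: x ahead of the robot, y to its left, z up, the work surface at z = 0. Lengths are in m, angles in rad, forces in N, time in s.
With the tool pointing down it reaches from about 0.3 to 0.775 m from the base axis. Payload 14.6 kg.
Tool frame: the origin (TCP) lies between the finger pads; the fingertips stand 25 mm ahead of it and the grasp point (between the pads) lies 6 mm ahead of it; z points along the fingers, y is the line along which they close (so a half turn about z gives the same grasp; the last joint's range is limited). The gripper opens to 94 mm and grips with 3 to 60 N. Pads are 16 mm wide; open, the fingers measure 119 mm over their backs; the gripper's body (75 mm by 177 mm) begins 78 mm behind the grasp point.
Start: joints at [1.219, 0.3, 1.521, -0, 1.321, -0.067], TCP at [0.155, 0.528, 0.23] pointing down, gripper open.
Joint ranges: [-3.03, 3.03], [-0.79, 2.21], [0.23, 2.52], [-1.04, 4.18], [0, 3.07], [-2.55, 2.55]. Speed limits (rad/s): [2.22, 2.22, 2.57, 3.14, 3.14, 3.14].

INTERFACE

Orientations are given as a rotation vector (axis times angle).
In Python, from workcell import telemetry, vision, env, spotter gives the robot as it stands.
- The arm moves only by the tool arm_command, never from a script. Its argument "series" is one flat list of numbers, 7 for each row, row after row: the shift along the tool's x, y, z in units of 200 mm (1.0 is 200 mm), then the turn, a rotation vector about the tool's x, y, z in units of 180 degrees (1.0 is 180 degrees), then the opening, from -1 (shut) to 1 (fully open), so that 0 is half open. A call has 1 to 12 rows; each row is the pose to reach, as a shift and turn from the pose commanded when the call began, along the tool's axes at that moment, turning the shorter way round; what a row does not reach only later rows make up. A row lasts 1/10 s, in which the tool goes at most 50 mm and 8.59 degrees, less where a joint would pass 70% of its speed; a pose out of reach is approached as far as the arm can. A call with a number of a shift or a turn outside -1 to 1 is refused whole. A call with a gripper value outside its range is refused whole. The fingers move at their own pace and stop on an object; the grip force is fixed at half the most. Time passes only in rows, so rows that repeat a pose let the fingers close. It gives the time, the measured TCP pose, the force, the opening and the grip force at its end, in the units of the state.
- telemetry.get_state(): the state, without advancing time (a new reading comes with each control period).
- vision.grab_frame(name): name is "scene" or "top" or "wrist"; returns the picture (420x560x3 uint8, red, green, blue); there is no depth.
- vision.camera_params(name): a dict with "fx", "fy", "cx", "cy" (pixels), "extrinsics" (4x4, takes a point from camera to world coordinates). Camera axes: x right, y up, looking along -z (the intrinsics and any distortion apply to the point x, -y, -z); pixel columns grow to the right and rows downward; lengths in m; the calibration is good to about 2 mm. A picture is of the moment at which its call begins: read the wrist's pose just before it. camera_params takes no time and is no camera call; for the wrist camera it gives the pose at the moment of the call.
- env.sign_off(): hands the job in; it is judged then, once.
Trained networks look in the newest picture that a camera, given by its name, has taken for a name from the list of things; names that differ only in an ending like _2 or _b are one class to them, and where a whole thing is asked for, a point or a joint stands for the part that bears it (a point fixed in the world has none). Each returns a list of dicts, best first, with "conf" (0 to 1); they miss things now and then, are a little off and sometimes report something else, mostly with a low value. They report only what shows in the picture. A call takes as long as a camera call. They do not tell look-alikes from the thing itself.
- spotter.recognise(camera, name): "position" ([column, row] in pixels, amid what is visible of it).
- spotter.outline_of(camera, name): "region" (420x560 bool, what is visible of it) and "position" ([column, row] in pixels, amid what is visible of it).
- spotter.place_of(camera, name): "position" ([column, row] in pixels: a listed point, or the origin of a listed thing).
The state is a dict: "t": time; "q": joint angles; "dq": joint speeds; "joint_torque": joint torques, N m; "position": TCP position; "ee_rot": TCP orientation; "wrist_force": force on the tool from outside, world axes, zero at the start; "moment": the same for the moment, N m; "opening": finger opening in m; "grip_force": force on a finger pad.
Only numpy, scipy, OpenCV 4.12 (cv2) and the standard library are available. Lean on these libraries where they do the work, as an engineer would, in place of code of your own. Each camera call takes 0.05 s, during which the arm holds its last target. There are 200 camera calls.

TASK

The bento's bamboo lid has come apart along its dowelled joint and lies between the jaws of the quick clamp: squeeze the clamp's trigger against its grip, stroke after stroke, until the jaws have drawn the joint fully shut and press it snug, but gently enough not to mark the thin bamboo, and leave the pushing to the clamp rather than to your fingers. Then press the clamp's release tab and slide its jaws a good finger's width (about 15 mm) open, so that the lid lies whole and free on the bench; leave the other things where they stand.

Things in the scene. Friction and masses are not known exactly. Their poses are not given: they have to be found in the camera images.
- clamp_grip (a point): black one-handed bar clamp, 0.6 kg, loose, lying on its side, 34 mm thick. Axes: +y along the bar to the far jaw, -x the way the pistol grip points, z up. This point, 17 mm above the bench and 82 mm from the bar's axis, is midway (33 mm each way in y) between the back of the pistol grip (66 mm long in x, fixed) and the front of the trigger let go: 66 mm over both, the place to squeeze
- clamp_trigger (a joint): trigger: 0 let go, 0.30 rad fully home. It is 56 x 26 mm and swings towards the grip; fully home grip and trigger measure 33 mm over both at clamp_grip. Let it right out between squeezes (fingers 80 mm or more apart). Squeezing takes 5 to 9 N against the spring, up to 15 N while the dowels slide; once the joint is shut the next squeeze goes firm part-way (fingers 40 mm or more apart)
- clamp_bar (a joint): how far apart the pads are beyond 120 mm, the closed lid's width (m): 0 touches the closed lid, 0.015 is 15 mm of daylight; starts 0.021 to 0.036, at most 0.045. A full squeeze takes off about 0.007, of which about 0.001 is given back as the pawl drops into its notch (notches 6 mm apart); the first may take off less. It grows only while the release tab is held in
- clamp_release (a point): place to pinch the release tab, same axes as clamp_grip, 17 mm above the bench, 36.5 mm from the bar's axis: midway (32.5 mm each way in y) between the tab's outer face, on the -y side, and the flat front of the clamp's neck on the +y side. Within 15 mm either way in x is free for the fingers; further lie bar guide and trigger
- clamp_tab (a joint): release tab, a steel plate 19 x 22 mm standing 15 mm out of the neck's back, sprung (about 4 N): 0 out, 0.32 rad right in (58 mm over tab and neck front); it frees the bar at 0.2. Keep it pinched and draw the clamp along its own -y: its jaw leaves the lid, while the bar, far jaw and lid stay behind
- clamp_pad_near: rubber pad on the clamp's own jaw, 28 x 26 mm; origin at the centre of its face, 15 mm above the bench, facing +y. A firm squeeze of F newtons at the fingers presses the pads with about 2.8 x (F - 11) newtons: less than 15 N stalls on the dowels; both sides of grip and trigger are free, so the clamp shuffles to centre itself between the fingers
- clamp_pad_far: the same pad on the far jaw, which rides with the bar; it faces -y. 15 to 45 N at the pads is snug (about 17 to 25 N at the fingers); more than 45 N marks and bows the bamboo
- lid_center (a point): the lunchbox's pale bamboo lid, 0.16 kg, 14 mm thick, loose and flat on the bench between the jaws, 110 mm long (x), 120 mm wide (y) when closed, in two halves on press-fit dowels. This point is mid-length on the joint edge of the half by the clamp's own jaw, half-way up; +y points to the other half
- lid_gap (a joint): gap still open in the lid's joint (m): 0 fully closed, starts 0.006 to 0.012; the dowels slide at about 10 N and stay where they are left
- bento: blue open lunchbox, 124 x 114 mm, 58 mm tall, origin under its centre; a bystander
- flask: stainless steel drink bottle with a black screw cap, 72 mm across, 235 mm tall, origin under its centre; a bystander, the only tall loose thing
- snack_cup: green silicone snack cup, 72 mm across, 48 mm tall, origin under its centre; it stands on the robot's side of the clamp's bar; a bystander
- spoon: bamboo spoon, 180 mm long, lying flat, its own x axis along it; a bystander
- ramekin: white ceramic ramekin, 86 mm across, 46 mm tall, origin under its centre; a bystander
- jar: glass jar with a steel cap, 60 mm across, 90 mm tall, origin under its centre; a bystander
Not all that is in view belongs to the job. There is more than one size of the part that bears lid_center; the job needs the middle-sized.

How it is judged:
On the way, in this order (a step that is already met when the one before it is completed fails the run):
1. the jaws have drawn the joint shut and press it snugly (both pads, more than 15 N) (contact force between each of clamp_pad_near, clamp_pad_far and lid above 15 N and value of joint lid_gap below 0.0015 m), for 0.2 s.
2. the release tab is pressed in and the jaws have come off the lid (value of joint clamp_tab above 0.18 rad and value of joint clamp_bar above 0.005 m), for 0.1 s.
At the end, for the whole second after the job is handed in: the lid's joint is closed to within 1.5 mm, the clamp's jaws stand at least 10 mm further apart than the lid is wide and do not press on it (under 1 N), trigger and tab are let go, and lid and clamp lie flat and still on the bench (value of joint lid_gap below 0.0015 m and value of joint clamp_bar above 0.01 m and contact force between each of clamp_pad_near, clamp_pad_far and lid below 1 N and value of joint clamp_trigger below 0.03 rad and value of joint clamp_tab below 0.2 rad and linear speed of each of lid, clamp_pad_near below 0.01 m/s and height (world z) of lid_center below 0.011 m and height (world z) of clamp_grip below 0.022 m and angle between each of lid_center, clamp_grip's own z axis and vertical below 0.05 rad); the robot touches nothing.
It fails at once if a pad presses on the bamboo with more than 45 N (contact force between any of clamp_pad_near, clamp_pad_far and lid above 45 N).
It fails at once if the fingers or the arm push on the lid (more than 6 N) (contact force between any of the fingers, the arm and lid above 6 N).
It fails at once if the lid is lifted off the bench or tipped up (height (world z) of lid_center above 0.025 m or angle between lid_center's own z axis and vertical above 0.25 rad).
It fails at once if a bystander is shifted by more than 25 mm (distance of any of bento, flask, snack_cup, spoon, ramekin, jar from where it was at the start of the episode above 0.025 m).
It also fails if it takes over 61 s, if anything falls off the work surface, if the arm or the gripper's body presses on something with over 40 N, if the wrist force passes 120 N, or if a joint passes its speed limit or range.

## Working session

There is one attempt and no reset: what is moved stays moved. The work goes in short steps, Python scripts to look and compute and a tool call to move; the robot and the scene stay as the last step left them, time stands still between calls to the robot, and variables do not carry over. Pictures are saved under pics/ and viewed, at most 10 in all, crops included, and the job is handed in when it is done.

Besides the shell and the picture viewer there is one more tool, called after "Request:" as name(argument=value, ...) on one line, values as JSON. arm_command: Moves the arm, as the interface text tells. Its arguments: {"type":"object","properties":{"series":{"type":"array"}},"required":["series"]}

```bash
mkdir -p pics; ls
cat > h.py <<'E'
import numpy as np,cv2
from workcell import telemetry,vision,env,spotter
from scipy.spatial.transform import Rotation as R
def ray(cam,px,z,P=None):
    P=P or vision.camera_params(cam); E=np.array(P["extrinsics"])
    d=E[:3,:3]@np.array([(px[0]-P["cx"])/P["fx"],-(px[1]-P["cy"])/P["fy"],-1.])
    o=E[:3,3]; return o+d*(z-o[2])/d[2]
def proj(cam,p,P=None):
    P=P or vision.camera_params(cam); E=np.array(P["extrinsics"])
    c=E[:3,:3].T@(np.array(p)-E[:3,3]); return np.array([P["cx"]+P["fx"]*c[0]/-c[2],P["cy"]-P["fy"]*c[1]/-c[2]])
def save(n,im): cv2.imwrite("pics/"+n+".png",im[:,:,::-1])
E
python3 - <<'E'
from h import *
print(vision.camera_params("top"))
a=vision.grab_frame("top");save("top",a)
b=vision.grab_frame("scene");save("scene",b)
for n,z in [("clamp_grip",.017),("clamp_release",.017),("clamp_pad_near",.015),("clamp_pad_far",.015),("lid_center",.007),("snack_cup",0),("flask",0),("bento",0),("ramekin",0),("jar",0),("spoon",0)]:
  for c in ("top","scene"):
    for r in spotter.place_of(c,n)[:4]:
        print(n,c,np.round(r["position"]),round(r["conf"],2),ray(c,r["position"],z).round(4))
print(telemetry.get_state())
E
```

```text
pics
{'fx': 519.691768639373, 'fy': 519.691768639373, 'cx': 283.0387916375612, 'cy': 209.9337758109992, 'extrinsics': array([[-0.0160927 ,  0.99030518, -0.13797346,  0.35665468],
       [-0.99977096, -0.0178843 , -0.01175516, -0.03258859],
       [-0.01410875,  0.13775268,  0.99036617,  1.51060028],
       [ 0.        ,  0.        ,  0.        ,  1.        ]])}
clamp_grip top [294. 249.] 0.58 [ 0.4518 -0.0448  0.017 ]
clamp_grip scene [251. 211.] 0.95 [ 0.4548 -0.0577  0.017 ]
clamp_release top [300. 231.] 0.92 [ 0.5019 -0.0639  0.017 ]
clamp_release top [167. 244.] 0.25 [0.4722 0.3226 0.017 ]
clamp_release scene [255. 223.] 0.59 [ 0.4943 -0.0689  0.017 ]
clamp_pad_near top [290. 192.] 0.49 [ 0.6163 -0.0374  0.015 ]
clamp_pad_near scene [290. 247.] 0.53 [ 0.6129 -0.0374  0.015 ]
clamp_pad_far top [239. 188.] 0.38 [0.6333 0.1118 0.015 ]
clamp_pad_far scene [251. 210.] 0.41 [ 0.451  -0.0543  0.015 ]
clamp_pad_far scene [339. 228.] 0.38 [0.6402 0.1067 0.015 ]
lid_center top [269. 190.] 0.96 [0.6266 0.0253 0.007 ]
lid_center top [351. 298.] 0.73 [ 0.3105 -0.2035  0.007 ]
lid_center top [
[... 903 characters left out ...]
[167. 241.] 0.73 [0.4822 0.3259 0.    ]
{'t': 1.2, 'q': array([ 1.21940128e+00,  2.99897131e-01,  1.52099349e+00,  1.43546516e-06,
        1.32069452e+00, -6.65428695e-02]), 'dq': array([-0.00020855,  0.00079297,  0.00014423,  0.00074414,  0.00042666,
       -0.00043905]), 'joint_torque': array([-1.43259189e-03, -5.31652987e+01, -3.52908611e+01,  7.08313566e-02,
        2.12357577e-02,  9.24512392e-06]), 'position': array([0.15452894, 0.5278395 , 0.23044991]), 'ee_rot': array([4.45934060e-01, 3.10978230e+00, 1.19910458e-05]), 'wrist_force': array([0.7475265 , 0.31518148, 0.08177948]), 'moment': array([-0.01754708, -0.05105081, -0.02519976]), 'grip_force': 0.0, 'opening': 0.09379997171411622}
```

View pics/top.png

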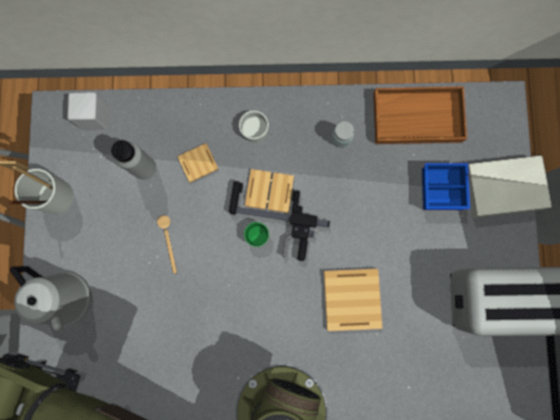

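```bash
python3 -c "
import cv2
a=cv2.imread('pics/top.png')[140:280,200:340];cv2.imwrite('pics/c1.png',cv2.resize(a,(600,600),interpolation=cv2.INTER_CUBIC))"
```

```text
(no output)
```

View pics/c1.png

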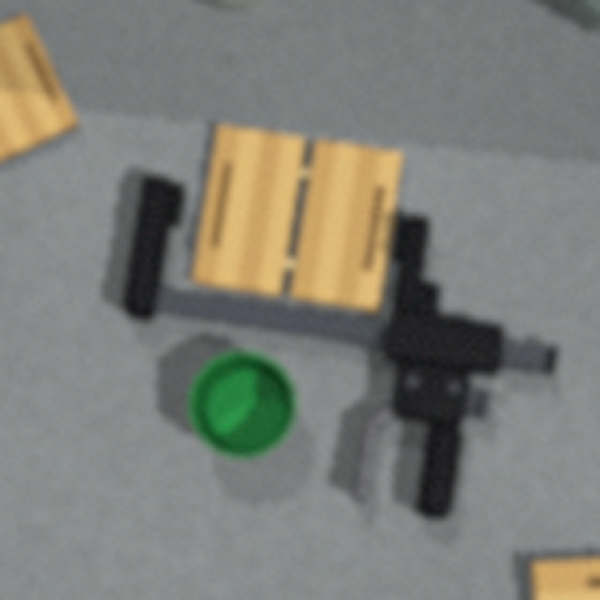

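The lid in the clamp at top-view pixel (269,190) is the middle-sized one. The look-alikes are the large lid at (352,298) and the small one at (199,162). The clamp grip is at about (297,249), with the cup beside it at (257,234). Next I'll fly over it and look with the wrist camera.

```bash
cat >> h.py <<'E'
def go(p,yaw):
    "units for a move to TCP p, tool down, tool y at world angle yaw (deg)"
    s=telemetry.get_state(); A=R.from_rotvec(s["ee_rot"]); y=np.array([np.cos(np.radians(yaw)),np.sin(np.radians(yaw)),0]); z=np.array([0,0,-1.])
    B=R.from_matrix(np.c_[np.cross(y,z),y,z])
    print("t",s["t"],"at",s["position"].round(4),"shift",(A.inv().apply(np.array(p)-s["position"])/.2).round(4),"turn",((A.inv()*B).as_rotvec()/np.pi).round(4))
E
python3 -c "
from h import *
go((.257,.333,.23),82);go((.44,-.055,.23),82)"
```

```text
t 1.2 at [0.1545 0.5278 0.2304] shift [-0.7655 -0.791   0.0022] turn [ 0.     -0.     -0.0462]
t 1.2 at [0.1545 0.5278 0.2304] shift [-2.1888e+00 -2.3957e+00  2.2000e-03] turn [ 0.     -0.     -0.0462]
```

Request:
arm_command(series=[-0.76, -0.79, 0, 0, 0, -0.046, 1, -0.76, -0.79, 0, 0, 0, -0.046, 1, -0.76, -0.79, 0, 0, 0, -0.046, 1, -0.76, -0.79, 0, 0, 0, -0.046, 1, -0.76, -0.79, 0, 0, 0, -0.046, 1])

```text
t: 1.7
position: [0.257, 0.3308, 0.2307]
ee_rot: [0.223, 3.133, 0.0]
wrist_force: [0.3, 0.1, -0.8]
opening: 0.0939
grip_force: 0.0
```

```bash
python3 -c "
from h import *
go((.43,-.055,.23),82)"
```

```text
t 1.7 at [0.257  0.3308 0.2307] shift [-1.1296 -1.7868  0.0038] turn [ 0.      0.0002 -0.0008]
```

Request:
arm_command(series=[-0.565, -0.893, 0, 0, 0, 0, 1, -0.565, -0.893, 0, 0, 0, 0, 1, -0.565, -0.893, 0, 0, 0, 0, 1, -0.565, -0.893, 0, 0, 0, 0, 1, -0.565, -0.893, 0, 0, 0, 0, 1])

```text
t: 2.2
position: [0.3441, 0.1374, 0.2307]
ee_rot: [0.227, 3.133, -0.0]
wrist_force: [0.1, 0.3, 0.0]
opening: 0.0944
grip_force: 0.0
```

Request:
arm_command(series=[-0.565, -0.893, 0, 0, 0, 0, 1, -0.565, -0.893, 0, 0, 0, 0, 1, -0.565, -0.893, 0, 0, 0, 0, 1, -0.565, -0.893, 0, 0, 0, 0, 1, -0.565, -0.893, 0, 0, 0, 0, 1, -0.565, -0.893, 0, 0, 0, 0, 1])

```text
t: 2.8
position: [0.43, -0.0529, 0.2302]
ee_rot: [-0.224, -3.133, -0.0]
wrist_force: [-0.8, 0.7, 1.3]
opening: 0.0941
grip_force: 0.0
```

```bash
cat > meas.py <<'E'
from h import *
import sys
def meas(save_as=None,names=("clamp_grip","clamp_release","clamp_pad_near","clamp_pad_far","lid_center")):
    Z={"clamp_grip":.017,"clamp_release":.017,"clamp_pad_near":.015,"clamp_pad_far":.015,"lid_center":.007,"snack_cup":0}
    P=vision.camera_params("wrist"); im=vision.grab_frame("wrist")
    if save_as: save(save_as,im)
    for n in names:
        for r in spotter.place_of("wrist",n)[:3]:
            print(n,np.round(r["position"]),round(r["conf"],2),ray("wrist",r["position"],Z[n],P).round(4))
    return P,im
E
python3 -c "
from meas import *
print(telemetry.get_state()['position'])
P,im=meas('w1',("clamp_grip","clamp_release","clamp_pad_near","clamp_pad_far","lid_center","snack_cup")) if 0 else meas('w1',('clamp_grip','clamp_release','clamp_pad_near','clamp_pad_far','lid_center','snack_cup'))
print(P)"
```

```text
[ 0.42999057 -0.05286055  0.23015054]
clamp_grip [284. 209.] 0.79 [ 0.457  -0.0479  0.017 ]
clamp_release [270. 248.] 0.82 [ 0.5    -0.0698  0.017 ]
clamp_pad_near [383. 223.] 0.62 [0.4889 0.0592 0.015 ]
lid_center [111.  86.] 0.84 [ 0.3029 -0.2067  0.007 ]
snack_cup [382. 223.] 0.66 [0.4939 0.0627 0.    ]
{'fx': 346.9989672495091, 'fy': 346.9989672495091, 'cx': 275.424208781071, 'cy': 205.49620291421388, 'extrinsics': array([[ 1.42389831e-01, -9.60080711e-01, -2.40769943e-01,
         3.59733738e-01],
       [ 9.89810301e-01,  1.38319163e-01,  3.38138572e-02,
        -4.37059735e-02],
       [ 8.39065068e-04, -2.43131319e-01,  9.69993019e-01,
         3.85685684e-01],
       [ 0.00000000e+00,  0.00000000e+00,  0.00000000e+00,
         1.00000000e+00]])}
```

View pics/w1.png

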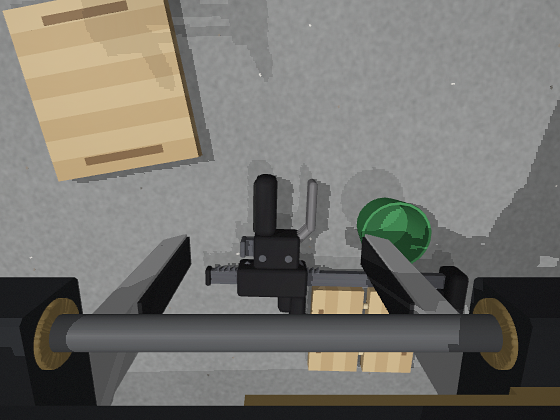

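The wrist view shows the grip at (265,205), the silver trigger at (312,205), the tab at (245,246), the bar along row ~275 and the cup at (395,230). I'll pin the clamp's pose from these.

```bash
python3 -c "
from h import *
P=vision.camera_params('wrist')
for n,px,z in [('barL',(215,274),.022),('barR',(440,283),.022),('gripback',(254,205),.017),('gripfront',(277,205),.017),('gripend',(265,176),.017),('trigfront',(317,205),.030),('trigend',(316,180),.03),('tab',(241,246),.028),('neckfront',(299,246),.034),('jaw cup',(363,223),.048)]:
  print(n,ray('wrist',px,z,P).round(4))
import cv2
im=cv2.imread('pics/w1.png')[160:320,200:360];cv2.imwrite('pics/c2.png',cv2.resize(im,(600,600),interpolation=cv2.INTER_CUBIC))
"
```

```text
barL [ 0.5202 -0.1336  0.022 ]
barR [0.567  0.1199 0.022 ]
gripback [ 0.4475 -0.0777  0.017 ]
gripfront [ 0.451  -0.0527  0.017 ]
gripend [ 0.4174 -0.0611  0.017 ]
trigfront [ 0.4536 -0.0104  0.03  ]
trigend [ 0.4269 -0.0085  0.03  ]
tab [ 0.4887 -0.0979  0.028 ]
neckfront [ 0.4952 -0.035   0.034 ]
jaw cup [0.4741 0.0323 0.048 ]
```

View pics/c2.png

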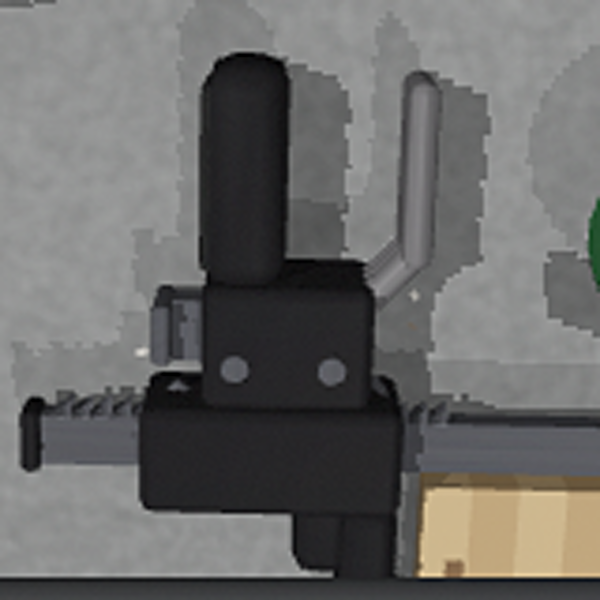

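```bash
python3 -c "
from h import *
go((.4535,-.045,.10),79.5);go((.4535,-.045,.03),79.5)"
```

```text
t 3.15 at [ 0.4297 -0.0509  0.2306] shift [-0.1136  0.0455  0.6532] turn [0.     0.0001 0.0142]
t 3.15 at [ 0.4297 -0.0509  0.2306] shift [-0.1135  0.0455  1.0032] turn [0.     0.0001 0.0142]
```

Request:
arm_command(series=[-0.114, 0.045, 0.3, 0, 0, 0.014, 1, -0.114, 0.045, 0.55, 0, 0, 0.014, 1, -0.114, 0.045, 0.75, 0, 0, 0.014, 1, -0.114, 0.045, 0.9, 0, 0, 0.014, 1, -0.114, 0.045, 1.0, 0, 0, 0.014, 1, -0.114, 0.045, 1.0, 0, 0, 0.014, 1])

```text
t: 3.75
position: [0.4523, -0.0453, 0.0284]
ee_rot: [-0.287, -3.124, -0.001]
wrist_force: [-0.6, -0.7, 1.1]
opening: 0.0941
grip_force: 0.0
```

```bash
python3 -c "
from meas import *
meas('w2',['lid_center']);go((.4535,-.045,.03),79.5)
top=vision.grab_frame('top')
im=cv2.imread('pics/w2.png')
t=cv2.resize(top[140:280,200:340,::-1],(420,420),interpolation=cv2.INTER_CUBIC)
cv2.imwrite('pics/w2b.png',np.hstack([im[:,100:480],t]))"
```

```text
lid_center [473. 280.] 0.27 [0.4883 0.0591 0.007 ]
t 3.85 at [ 0.454  -0.0458  0.0312] shift [0.0031 0.0033 0.0059] turn [ 0.      0.0001 -0.0001]
```

View pics/w2b.png

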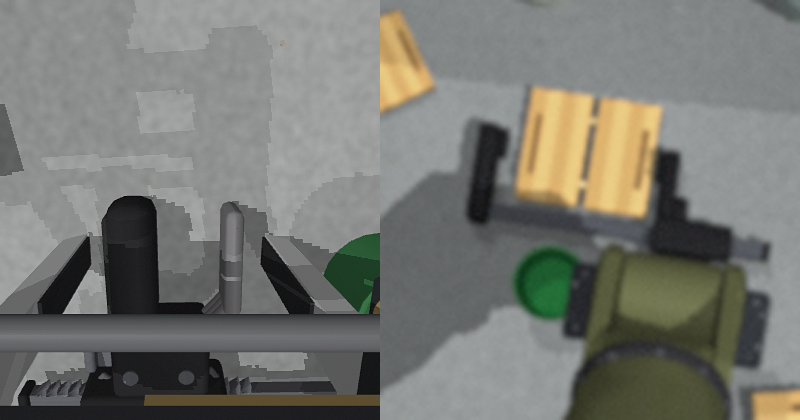

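Request:
arm_command(series=[0, 0, 0, 0, 0, 0, 0.4, 0, 0, 0, 0, 0, 0, 0.2, 0, 0, 0, 0, 0, 0, 0, 0, 0, 0, 0, 0, 0, -0.15, 0, 0, 0, 0, 0, 0, -0.28, 0, 0, 0, 0, 0, 0, -0.28, 0, 0, 0, 0, 0, 0, -0.28])

```text
t: 4.6
position: [0.4536, -0.0465, 0.0308]
ee_rot: [-0.289, -3.128, 0.001]
wrist_force: [-3.1, -4.2, 5.5]
opening: 0.0419
grip_force: 10.7
```

Request:
arm_command(series=[0, 0, 0, 0, 0, 0, -0.28, 0, 0, 0, 0, 0, 0, -0.28, 0, 0, 0, 0, 0, 0, -0.28, 0, 0, 0, 0, 0, 0, -0.28])

```text
t: 5.0
position: [0.4536, -0.0466, 0.0307]
ee_rot: [-0.289, -3.128, 0.001]
wrist_force: [-3.6, -4.2, 6.4]
opening: 0.0343
grip_force: 12.2
```

Request:
arm_command(series=[0, 0, 0, 0, 0, 0, 1, 0, 0, 0, 0, 0, 0, 1, 0, 0, 0, 0, 0, 0, 1, 0, 0, 0, 0, 0, 0, 1, 0, 0, 0, 0, 0, 0, 1, 0, 0, 0, 0, 0, 0, 1, 0, 0, 0, 0, 0, 0, 1, 0, 0, 0, 0, 0, 0, 1])

```text
t: 5.8
position: [0.4534, -0.0462, 0.0303]
ee_rot: [-0.289, -3.128, 0.0]
wrist_force: [0.1, -0.9, -0.6]
opening: 0.0928
grip_force: 0.0
```

```bash
cat > top.py <<'E'
from h import *
def prof(name):
    "strip along clamp y through the lid, 0.5 mm/px both ways, lid left-to-right = near-to-far"
    im=vision.grab_frame("top"); P=vision.camera_params("top")
    a=np.radians(79.5); y=np.array([np.cos(a),np.sin(a)]); x=np.array([y[1],-y[0]])
    U,V=np.meshgrid(np.arange(-.13,.15,.0004),np.arange(.02,.16,.0004))
    o=np.array([.4535,-.045])
    o=o+.0
    W=o[None,None]+(U+.08)[...,None]*y+V[...,None]*x
    E=np.array(P["extrinsics"]); p=np.concatenate([W,np.full(U.shape+(1,),.014)],2)
    c=(p-E[:3,3])@E[:3,:3]
    m=np.stack([P["cx"]+P["fx"]*c[...,0]/-c[...,2],P["cy"]-P["fy"]*c[...,1]/-c[...,2]],2).astype(np.float32)
    s=cv2.remap(im,m[...,0],m[...,1],cv2.INTER_CUBIC); save(name,s); return s
E
python3 -c "
from top import *
s=prof('s1');print(s.shape)
print(telemetry.get_state()['opening'])"
```

```text
(350, 700, 3)
0.09336111135432192
```

View pics/s1.png

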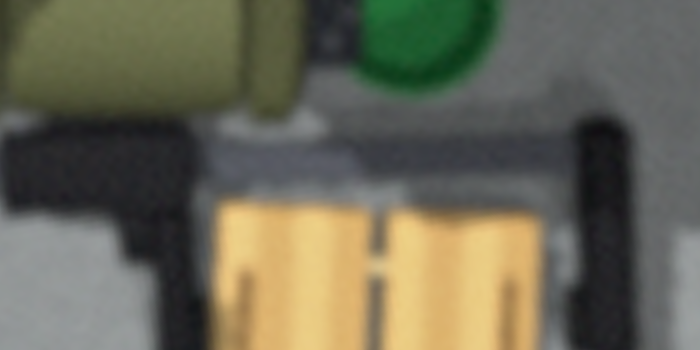

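Lid halves span columns 212–370 and 386–545 in this strip, so the joint is open. The far pad is near 568 with daylight on its side, which leaves at least one more full stroke that is safe.

Request:
arm_command(series=[0, 0, 0, 0, 0, 0, 0.2, 0, 0, 0, 0, 0, 0, 0, 0, 0, 0, 0, 0, 0, -0.2, 0, 0, 0, 0, 0, 0, -0.28, 0, 0, 0, 0, 0, 0, -0.28, 0, 0, 0, 0, 0, 0, -0.28, 0, 0, 0, 0, 0, 0, -0.28, 0, 0, 0, 0, 0, 0, -0.28, 0, 0, 0, 0, 0, 0, -0.28, 0, 0, 0, 0, 0, 0, -0.28, 0, 0, 0, 0, 0, 0, -0.28])

```text
t: 6.95
position: [0.4537, -0.0461, 0.0304]
ee_rot: [-0.289, -3.128, 0.0]
wrist_force: [-2.7, -4.3, 1.8]
opening: 0.0345
grip_force: 10.7
```

Request:
arm_command(series=[0, 0, 0, 0, 0, 0, 1, 0, 0, 0, 0, 0, 0, 1, 0, 0, 0, 0, 0, 0, 1, 0, 0, 0, 0, 0, 0, 1, 0, 0, 0, 0, 0, 0, 1, 0, 0, 0, 0, 0, 0, 1, 0, 0, 0, 0, 0, 0, 1, 0, 0, 0, 0, 0, 0, 1])

```text
t: 7.75
position: [0.4536, -0.0461, 0.0305]
ee_rot: [-0.289, -3.128, 0.0]
wrist_force: [-0.8, 0.0, 0.2]
opening: 0.0927
grip_force: 0.0
```

```bash
sed -i 's/np.arange(.02,.16,.0004)/np.arange(.07,.22,.0004)/' top.py; python3 -c "
from top import *
s=prof('s2');print(s.shape)"
```

```text
(375, 700, 3)
```

View pics/s2.png

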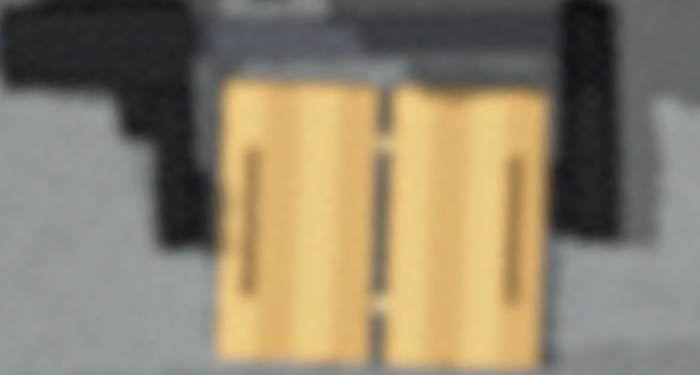

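Both pads are now near the lid (near pad ~212, far pad ~555, lid 218–547), with about 7 mm of joint gap left. From here I'll squeeze in watched steps.

Request:
arm_command(series=[0, 0, 0, 0, 0, 0, 0.5, 0, 0, 0, 0, 0, 0, 0.4, 0, 0, 0, 0, 0, 0, 0.3, 0, 0, 0, 0, 0, 0, 0.2, 0, 0, 0, 0, 0, 0, 0.15, 0, 0, 0, 0, 0, 0, 0.1, 0, 0, 0, 0, 0, 0, 0.05, 0, 0, 0, 0, 0, 0, 0.05])

```text
t: 8.6
position: [0.4536, -0.0461, 0.0304]
ee_rot: [-0.289, -3.128, 0.0]
wrist_force: [-3.5, -2.6, 2.0]
opening: 0.0495
grip_force: 9.6
```

Request:
arm_command(series=[0, 0, 0, 0, 0, 0, 0, 0, 0, 0, 0, 0, 0, -0.05, 0, 0, 0, 0, 0, 0, -0.05])

```text
t: 8.9
position: [0.4537, -0.046, 0.0304]
ee_rot: [0.289, 3.128, 0.0]
wrist_force: [-2.2, -2.5, 0.4]
opening: 0.0442
grip_force: 10.0
```

Request:
arm_command(series=[0, 0, 0, 0, 0, 0, -0.08, 0, 0, 0, 0, 0, 0, -0.12, 0, 0, 0, 0, 0, 0, -0.12])

```text
t: 9.2
position: [0.4537, -0.0461, 0.0305]
ee_rot: [0.289, 3.128, 0.0]
wrist_force: [-1.3, -1.3, 0.3]
opening: 0.0419
grip_force: 9.5
```

Request:
arm_command(series=[0, 0, 0, 0, 0, 0, -0.16, 0, 0, 0, 0, 0, 0, -0.2, 0, 0, 0, 0, 0, 0, -0.2])

```text
t: 9.5
position: [0.4537, -0.0461, 0.0304]
ee_rot: [-0.289, -3.128, 0.0]
wrist_force: [-1.3, -1.4, 0.5]
opening: 0.0377
grip_force: 9.2
```

Request:
arm_command(series=[0, 0, 0, 0, 0, 0, -0.24, 0, 0, 0, 0, 0, 0, -0.28, 0, 0, 0, 0, 0, 0, -0.28, 0, 0, 0, 0, 0, 0, -0.28])

```text
t: 9.9
position: [0.4536, -0.0461, 0.0304]
ee_rot: [-0.289, -3.128, 0.0]
wrist_force: [-3.2, -3.1, 1.7]
opening: 0.0344
grip_force: 12.7
```

Request:
arm_command(series=[0, 0, 0, 0, 0, 0, 1, 0, 0, 0, 0, 0, 0, 1, 0, 0, 0, 0, 0, 0, 1, 0, 0, 0, 0, 0, 0, 1, 0, 0, 0, 0, 0, 0, 1, 0, 0, 0, 0, 0, 0, 1, 0, 0, 0, 0, 0, 0, 1, 0, 0, 0, 0, 0, 0, 1])

```text
t: 10.7
position: [0.4536, -0.0461, 0.0305]
ee_rot: [-0.289, -3.128, 0.0]
wrist_force: [-0.5, -0.5, 0.4]
opening: 0.093
grip_force: 0.0
```

```bash
python3 -c "
from top import *
s=prof('s3');print(s.shape)"
```

```text
(375, 700, 3)
```

View pics/s3.png

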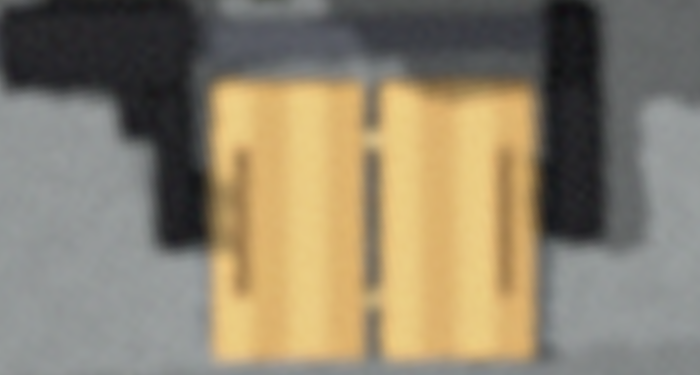

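The jaws came in another 6 mm. The pads are on the lid (210 and 540) and the joint still shows about 5–6 mm at column 372. Creeping the next stroke.

Request:
arm_command(series=[0, 0, 0, 0, 0, 0, 0.5, 0, 0, 0, 0, 0, 0, 0.4, 0, 0, 0, 0, 0, 0, 0.3, 0, 0, 0, 0, 0, 0, 0.25, 0, 0, 0, 0, 0, 0, 0.2, 0, 0, 0, 0, 0, 0, 0.15, 0, 0, 0, 0, 0, 0, 0.15])

```text
t: 11.45
position: [0.4535, -0.0462, 0.0304]
ee_rot: [-0.289, -3.128, 0.0]
wrist_force: [-2.9, -2.8, 2.4]
opening: 0.0547
grip_force: 8.4
```

Request:
arm_command(series=[0, 0, 0, 0, 0, 0, 0.1, 0, 0, 0, 0, 0, 0, 0.06, 0, 0, 0, 0, 0, 0, 0.06])

```text
t: 11.75
position: [0.4536, -0.0461, 0.0304]
ee_rot: [-0.289, -3.128, 0.0]
wrist_force: [-4.4, -3.5, 2.7]
opening: 0.0499
grip_force: 12.7
```

Request:
arm_command(series=[0, 0, 0, 0, 0, 0, 0.03, 0, 0, 0, 0, 0, 0, 0, 0, 0, 0, 0, 0, 0, 0])

```text
t: 12.05
position: [0.4537, -0.0461, 0.0304]
ee_rot: [-0.289, -3.128, 0.0]
wrist_force: [-3.7, -1.5, 2.0]
opening: 0.0476
grip_force: 14.0
```

Request:
arm_command(series=[0, 0, 0, 0, 0, 0, -0.02, 0, 0, 0, 0, 0, 0, -0.04, 0, 0, 0, 0, 0, 0, -0.04])

```text
t: 12.35
position: [0.4537, -0.0461, 0.0304]
ee_rot: [0.289, 3.128, 0.0]
wrist_force: [-2.1, -1.5, 1.7]
opening: 0.0452
grip_force: 14.1
```

Request:
arm_command(series=[0, 0, 0, 0, 0, 0, -0.06, 0, 0, 0, 0, 0, 0, -0.08, 0, 0, 0, 0, 0, 0, -0.08])

```text
t: 12.65
position: [0.4537, -0.0461, 0.0304]
ee_rot: [0.289, 3.128, 0.0]
wrist_force: [-2.8, -1.6, 1.8]
opening: 0.0436
grip_force: 14.2
```

Request:
arm_command(series=[0, 0, 0, 0, 0, 0, -0.1, 0, 0, 0, 0, 0, 0, -0.12, 0, 0, 0, 0, 0, 0, -0.12])

```text
t: 12.95
position: [0.4537, -0.0461, 0.0304]
ee_rot: [0.289, 3.128, 0.0]
wrist_force: [-2.3, -2.4, 1.0]
opening: 0.0413
grip_force: 14.2
```

Request:
arm_command(series=[0, 0, 0, 0, 0, 0, -0.14, 0, 0, 0, 0, 0, 0, -0.16, 0, 0, 0, 0, 0, 0, -0.16])

```text
t: 13.25
position: [0.4537, -0.0461, 0.0304]
ee_rot: [0.289, 3.128, 0.0]
wrist_force: [-2.3, -2.4, 1.4]
opening: 0.0397
grip_force: 13.8
```

Request:
arm_command(series=[0, 0, 0, 0, 0, 0, -0.18, 0, 0, 0, 0, 0, 0, -0.2, 0, 0, 0, 0, 0, 0, -0.2])

```text
t: 13.55
position: [0.4537, -0.046, 0.0305]
ee_rot: [0.289, 3.128, 0.0]
wrist_force: [-2.1, -0.7, 0.4]
opening: 0.0381
grip_force: 10.5
```

Request:
arm_command(series=[0, 0, 0, 0, 0, 0, -0.22, 0, 0, 0, 0, 0, 0, -0.25, 0, 0, 0, 0, 0, 0, -0.25])

```text
t: 13.85
position: [0.4536, -0.0461, 0.0304]
ee_rot: [-0.289, -3.128, 0.0]
wrist_force: [-2.3, -2.4, 0.3]
opening: 0.0357
grip_force: 13.2
```

Request:
arm_command(series=[0, 0, 0, 0, 0, 0, -0.28, 0, 0, 0, 0, 0, 0, -0.28, 0, 0, 0, 0, 0, 0, -0.28])

```text
t: 14.15
position: [0.4537, -0.0461, 0.0304]
ee_rot: [-0.289, -3.128, -0.0]
wrist_force: [-2.4, -3.5, 0.5]
opening: 0.0342
grip_force: 13.9
```

Request:
arm_command(series=[0, 0, 0, 0, 0, 0, 1, 0, 0, 0, 0, 0, 0, 1, 0, 0, 0, 0, 0, 0, 1, 0, 0, 0, 0, 0, 0, 1, 0, 0, 0, 0, 0, 0, 1, 0, 0, 0, 0, 0, 0, 1, 0, 0, 0, 0, 0, 0, 1, 0, 0, 0, 0, 0, 0, 1])

```text
t: 14.95
position: [0.4537, -0.0461, 0.0305]
ee_rot: [-0.289, -3.128, 0.0]
wrist_force: [0.1, -0.3, 0.3]
opening: 0.0925
grip_force: 0.0
```

```bash
python3 -c "
from top import *
s4=prof('s4')
for n,s in [('s2',cv2.imread('pics/s2.png')[:,:,::-1]),('s3',cv2.imread('pics/s3.png')[:,:,::-1]),('s4',s4)]:
  p=s[170:270].astype(float).mean(0)[:,0]
  bl=s[270:340].astype(float).mean(0); r=bl[:,0]-bl[:,2]
  w=np.where(r>45)[0]
  q=r[300:460]; print(n,'lid',w.min(),w.max(),'gap cols',np.sum(q<60),'dip area px',round(float(np.sum(np.clip(110-q,0,None))/110),1),'med',np.median(r[250:520]).round())"
```

```text
s2 lid 216 541 gap cols 12 dip area px 15.8 med 104.0
s3 lid 211 535 gap cols 12 dip area px 15.3 med 105.0
s4 lid 209 519 gap cols 0 dip area px 6.8 med 105.0
```

Lid width has dropped by ~5.8 mm and the joint is almost closed, so the next squeeze should go firm. Creeping finely.

Request:
arm_command(series=[0, 0, 0, 0, 0, 0, 0.55, 0, 0, 0, 0, 0, 0, 0.5, 0, 0, 0, 0, 0, 0, 0.45, 0, 0, 0, 0, 0, 0, 0.42, 0, 0, 0, 0, 0, 0, 0.4, 0, 0, 0, 0, 0, 0, 0.38, 0, 0, 0, 0, 0, 0, 0.36, 0, 0, 0, 0, 0, 0, 0.36])

```text
t: 15.8
position: [0.4535, -0.0462, 0.0304]
ee_rot: [-0.289, -3.128, 0.0]
wrist_force: [-4.4, -3.4, 2.2]
opening: 0.0639
grip_force: 6.6
```

Request:
arm_command(series=[0, 0, 0, 0, 0, 0, 0.34, 0, 0, 0, 0, 0, 0, 0.32, 0, 0, 0, 0, 0, 0, 0.3, 0, 0, 0, 0, 0, 0, 0.3])

```text
t: 16.2
position: [0.4536, -0.0461, 0.0304]
ee_rot: [-0.289, -3.128, 0.0]
wrist_force: [-3.4, -3.2, 4.2]
opening: 0.0609
grip_force: 7.2
```

Request:
arm_command(series=[0, 0, 0, 0, 0, 0, 0.29, 0, 0, 0, 0, 0, 0, 0.28, 0, 0, 0, 0, 0, 0, 0.27, 0, 0, 0, 0, 0, 0, 0.26, 0, 0, 0, 0, 0, 0, 0.26])

```text
t: 16.7
position: [0.4537, -0.0461, 0.0304]
ee_rot: [0.289, 3.128, -0.0]
wrist_force: [-3.0, -3.0, 2.1]
opening: 0.0594
grip_force: 7.3
```

Request:
arm_command(series=[0, 0, 0, 0, 0, 0, 0.24, 0, 0, 0, 0, 0, 0, 0.22, 0, 0, 0, 0, 0, 0, 0.2, 0, 0, 0, 0, 0, 0, 0.2])

```text
t: 17.1
position: [0.4537, -0.0461, 0.0304]
ee_rot: [0.289, 3.128, 0.0]
wrist_force: [-2.7, -2.7, 1.5]
opening: 0.0565
grip_force: 7.5
```

Request:
arm_command(series=[0, 0, 0, 0, 0, 0, 0.18, 0, 0, 0, 0, 0, 0, 0.17, 0, 0, 0, 0, 0, 0, 0.16, 0, 0, 0, 0, 0, 0, 0.16])

```text
t: 17.5
position: [0.4537, -0.0461, 0.0305]
ee_rot: [0.289, 3.128, -0.0]
wrist_force: [-2.9, -4.1, 0.7]
opening: 0.0549
grip_force: 8.1
```

Request:
arm_command(series=[0, 0, 0, 0, 0, 0, 0.15, 0, 0, 0, 0, 0, 0, 0.14, 0, 0, 0, 0, 0, 0, 0.13, 0, 0, 0, 0, 0, 0, 0.13])

```text
t: 17.9
position: [0.4536, -0.0461, 0.0304]
ee_rot: [-0.289, -3.128, 0.0]
wrist_force: [-3.1, -3.0, 1.5]
opening: 0.0532
grip_force: 9.0
```

Request:
arm_command(series=[0, 0, 0, 0, 0, 0, 0.12, 0, 0, 0, 0, 0, 0, 0.11, 0, 0, 0, 0, 0, 0, 0.1, 0, 0, 0, 0, 0, 0, 0.1])

```text
t: 18.3
position: [0.4536, -0.0461, 0.0305]
ee_rot: [-0.289, -3.128, -0.0]
wrist_force: [-3.3, -2.7, 0.7]
opening: 0.0516
grip_force: 10.4
```

Request:
arm_command(series=[0, 0, 0, 0, 0, 0, 0.09, 0, 0, 0, 0, 0, 0, 0.08, 0, 0, 0, 0, 0, 0, 0.07, 0, 0, 0, 0, 0, 0, 0.07])

```text
t: 18.7
position: [0.4537, -0.0461, 0.0304]
ee_rot: [-0.289, -3.128, 0.0]
wrist_force: [-4.1, -2.3, 1.5]
opening: 0.0504
grip_force: 13.1
```

Request:
arm_command(series=[0, 0, 0, 0, 0, 0, 0.06, 0, 0, 0, 0, 0, 0, 0.05, 0, 0, 0, 0, 0, 0, 0.04, 0, 0, 0, 0, 0, 0, 0.04])

```text
t: 19.1
position: [0.4537, -0.046, 0.0304]
ee_rot: [-0.289, -3.128, -0.0]
wrist_force: [-3.4, -3.1, 1.3]
opening: 0.0496
grip_force: 13.3
```

Request:
arm_command(series=[0, 0, 0, 0, 0, 0, 0.03, 0, 0, 0, 0, 0, 0, 0.02, 0, 0, 0, 0, 0, 0, 0.02])

```text
t: 19.4
position: [0.4537, -0.0461, 0.0304]
ee_rot: [0.289, 3.128, 0.0]
wrist_force: [-3.4, -1.8, -0.3]
opening: 0.0476
grip_force: 13.4
```

Request:
arm_command(series=[0, 0, 0, 0, 0, 0, 0.01, 0, 0, 0, 0, 0, 0, 0, 0, 0, 0, 0, 0, 0, 0])

```text
t: 19.7
position: [0.4537, -0.0461, 0.0305]
ee_rot: [0.289, 3.128, 0.0]
wrist_force: [-2.9, -1.9, 1.2]
opening: 0.0472
grip_force: 13.5
```

Request:
arm_command(series=[0, 0, 0, 0, 0, 0, -0.01, 0, 0, 0, 0, 0, 0, -0.02, 0, 0, 0, 0, 0, 0, -0.02])

```text
t: 20.0
position: [0.4537, -0.0461, 0.0304]
ee_rot: [0.289, 3.128, -0.0]
wrist_force: [-2.0, -0.8, 0.2]
opening: 0.0465
grip_force: 13.6
```

Request:
arm_command(series=[0, 0, 0, 0, 0, 0, -0.03, 0, 0, 0, 0, 0, 0, -0.04, 0, 0, 0, 0, 0, 0, -0.04])

```text
t: 20.3
position: [0.4537, -0.0461, 0.0304]
ee_rot: [-0.289, -3.128, -0.0]
wrist_force: [-2.8, -1.3, 1.0]
opening: 0.0456
grip_force: 13.7
```

Request:
arm_command(series=[0, 0, 0, 0, 0, 0, -0.05, 0, 0, 0, 0, 0, 0, -0.06, 0, 0, 0, 0, 0, 0, -0.06])

```text
t: 20.6
position: [0.4537, -0.0461, 0.0304]
ee_rot: [-0.289, -3.128, 0.0]
wrist_force: [-3.9, -2.5, 0.7]
opening: 0.0446
grip_force: 15.3
```

Request:
arm_command(series=[0, 0, 0, 0, 0, 0, -0.07, 0, 0, 0, 0, 0, 0, -0.08, 0, 0, 0, 0, 0, 0, -0.08])

```text
t: 20.9
position: [0.4537, -0.0461, 0.0305]
ee_rot: [-0.289, -3.128, 0.0]
wrist_force: [-3.0, -2.5, 1.0]
opening: 0.0436
grip_force: 17.3
```

Request:
arm_command(series=[0, 0, 0, 0, 0, 0, -0.09, 0, 0, 0, 0, 0, 0, -0.1, 0, 0, 0, 0, 0, 0, -0.1])

```text
t: 21.2
position: [0.4537, -0.0461, 0.0304]
ee_rot: [-0.289, -3.128, -0.0]
wrist_force: [-2.7, -1.0, 0.0]
opening: 0.0431
grip_force: 19.1
```

Request:
arm_command(series=[0, 0, 0, 0, 0, 0, -0.11, 0, 0, 0, 0, 0, 0, -0.12, 0, 0, 0, 0, 0, 0, -0.12, 0, 0, 0, 0, 0, 0, -0.12])

```text
t: 21.6
position: [0.4537, -0.0461, 0.0305]
ee_rot: [-0.289, -3.128, -0.0]
wrist_force: [-2.8, -2.7, -0.2]
opening: 0.042
grip_force: 21.0
```

Request:
arm_command(series=[0, 0, 0, 0, 0, 0, -0.12, 0, 0, 0, 0, 0, 0, -0.12, 0, 0, 0, 0, 0, 0, -0.12, 0, 0, 0, 0, 0, 0, -0.12])

```text
t: 22.0
position: [0.4537, -0.0461, 0.0305]
ee_rot: [0.289, 3.128, -0.0]
wrist_force: [-2.7, -2.6, 0.4]
opening: 0.0417
grip_force: 20.9
```

```bash
python3 -c "
from top import *
s=prof('s5')
bl=s[270:340].astype(float).mean(0); r=bl[:,0]-bl[:,2];w=np.where(r>45)[0]
q=r[300:460]; print('lid',w.min(),w.max(),'dip',np.sum(np.clip(110-q,0,None))/110, telemetry.get_state()['grip_force'])"
```

```text
lid 210 515 dip 5.639090909090909 20.92843160033226
```

View pics/s5.png

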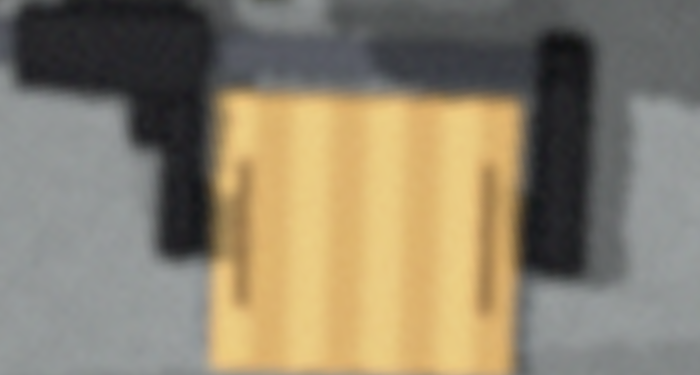

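The joint is closed with no seam visible (lid 210–515), held at 21 N. Now letting go, rising, and re-measuring for the release tab.

Request:
arm_command(series=[0, 0, 0, 0, 0, 0, 0.5, 0, 0, 0, 0, 0, 0, 1, 0, 0, 0, 0, 0, 0, 1, 0, 0, 0, 0, 0, 0, 1, 0, 0, 0, 0, 0, 0, 1, 0, 0, 0, 0, 0, 0, 1, 0, 0, -0.25, 0, 0, 0, 1, 0.1, 0, -0.5, 0, 0, 0, 1, 0.1, 0, -0.75, 0, 0, 0, 1, 0.1, 0, -1, 0, 0, 0, 1, 0.1, 0, -1, 0, 0, 0, 1])

```text
t: 23.15
position: [0.4357, -0.0427, 0.2363]
ee_rot: [0.288, 3.119, -0.001]
wrist_force: [0.4, -0.2, -0.9]
opening: 0.0938
grip_force: 0.0
```

```bash
python3 -c "
from meas import *
print(telemetry.get_state()['position'])
P,im=meas('w3',('clamp_grip','clamp_release'))
np.save('P3.npy',P,allow_pickle=True)
c=im[150:310,190:350];save('c3',cv2.resize(c,(600,600),interpolation=cv2.INTER_CUBIC))"
```

```text
[ 0.43566095 -0.0427233   0.23628626]
clamp_grip [277. 202.] 0.97 [ 0.4573 -0.0461  0.017 ]
clamp_release [260. 240.] 0.61 [ 0.498  -0.0732  0.017 ]
```

View pics/c3.png

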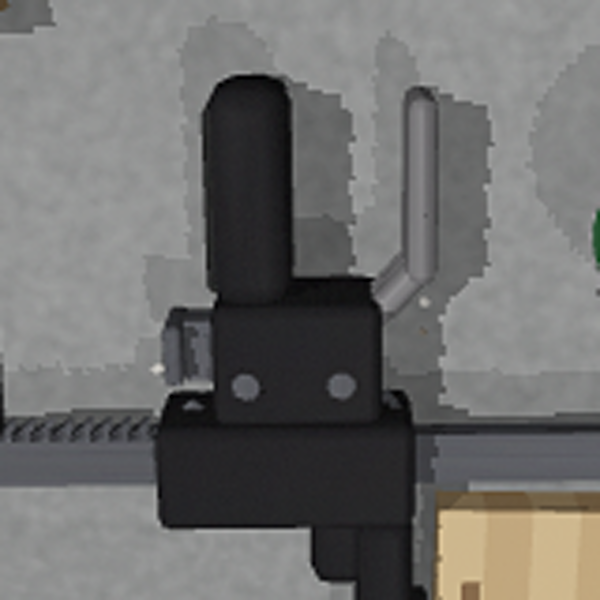

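Crop c3 shows the trigger let out. The tab's outer face is at (234,242) in the full frame, the neck front at (292,242) and the guide's lower edge along row 290.

```bash
python3 -c "
from h import *
P=np.load('P3.npy',allow_pickle=True).item()
f=lambda cx,cy,z:ray('wrist',(190+cx/3.75,150+cy/3.75),z,P)
a=f(164,345,.028);b=f(381,345,.034)
g1=f(160,527,.034);g2=f(412,527,.034);u1=f(10,419,.022);u2=f(595,429,.022)
print('tab',a,'neck',b,'mid',(a+b)/2,np.linalg.norm((a-b)[:2]))
for p,q in((g1,g2),(u1,u2)): d=q-p;print('yaw',np.degrees(np.arctan2(d[1],d[0])))
t=f(411,200,.03);k=f(208,200,.017);print('trig',t,'gripback',k)
rel=f(190,315,.028),f(190,380,.028);print('tab x range',rel)
go((.495,-.070,.12),80)"
```

```text
tab [ 0.4905086  -0.10076593  0.028     ] neck [ 0.50002583 -0.03738486  0.034     ] mid [ 0.49526722 -0.06907539  0.031     ] 0.06409163443319116
yaw 79.42984828535282
yaw 78.37551294406359
trig [ 0.45963459 -0.02144997  0.03      ] gripback [ 0.45203121 -0.08033226  0.017     ]
tab x range (array([ 0.48272636, -0.0912323 ,  0.028     ]), array([ 0.50279538, -0.09549802,  0.028     ]))
t 23.3 at [ 0.4338 -0.0424  0.2298] shift [-0.3265 -0.0796  0.5489] turn [-0.     -0.0001 -0.0031]
```

```bash
python3 -c "
from h import *
go((.4975,-.071,.0305),79)"
```

```text
t 23.3 at [ 0.4338 -0.0424  0.2298] shift [-0.3399 -0.0822  0.9964] turn [-0.     -0.0001  0.0025]
```

Request:
arm_command(series=[-0.2, -0.05, 0.05, 0, 0, 0.0025, 1, -0.34, -0.082, 0.25, 0, 0, 0.0025, 1, -0.34, -0.082, 0.5, 0, 0, 0.0025, 1, -0.34, -0.082, 0.7, 0, 0, 0.0025, 1, -0.34, -0.082, 0.85, 0, 0, 0.0025, 1, -0.34, -0.082, 0.95, 0, 0, 0.0025, 1, -0.34, -0.082, 0.996, 0, 0, 0.0025, 1, -0.34, -0.082, 0.996, 0, 0, 0.0025, 1])

```text
t: 24.1
position: [0.4967, -0.0708, 0.0294]
ee_rot: [-0.301, -3.123, -0.001]
wrist_force: [-0.6, -0.1, 0.0]
opening: 0.0937
grip_force: 0.0
```

Request:
arm_command(series=[0, 0, 0, 0, 0, 0, 0.7, 0, 0, 0, 0, 0, 0, 0.5, 0, 0, 0, 0, 0, 0, 0.4, 0, 0, 0, 0, 0, 0, 0.35, 0, 0, 0, 0, 0, 0, 0.3, 0, 0, 0, 0, 0, 0, 0.25, 0, 0, 0, 0, 0, 0, 0.2, 0, 0, 0, 0, 0, 0, 0.2, 0, 0, 0, 0, 0, 0, 0.2])

```text
t: 25.0
position: [0.4982, -0.0707, 0.0319]
ee_rot: [0.302, 3.126, 0.001]
wrist_force: [-1.5, 4.8, 7.1]
opening: 0.0568
grip_force: 26.8
```

The tab is fully in (57 mm over tab and neck). Now drawing the clamp back along −y.

Request:
arm_command(series=[0, -0.01, 0, 0, 0, 0, 0.2, 0, -0.02, 0, 0, 0, 0, 0.2, 0, -0.03, 0, 0, 0, 0, 0.2, 0, -0.04, 0, 0, 0, 0, 0.2, 0, -0.05, 0, 0, 0, 0, 0.2, 0, -0.06, 0, 0, 0, 0, 0.2, 0, -0.07, 0, 0, 0, 0, 0.2, 0, -0.08, 0, 0, 0, 0, 0.2, 0, -0.085, 0, 0, 0, 0, 0.2, 0, -0.085, 0, 0, 0, 0, 0.2, 0, -0.085, 0, 0, 0, 0, 0.2])

```text
t: 26.1
position: [0.4953, -0.0876, 0.0319]
ee_rot: [0.301, 3.125, -0.0]
wrist_force: [2.5, 2.5, 5.1]
opening: 0.057
grip_force: 25.7
```

```bash
python3 -c "
from top import *
s=prof('s6')
bl=s[270:340].astype(float).mean(0); r=bl[:,0]-bl[:,2];w=np.where(r>45)[0]
print('lid',w.min(),w.max())
for n in('s5','s6'):
  g=cv2.imread('pics/'+n+'.png',0)[180:245].mean(0); d=np.where(g<70)[0]; print(n,d.min(),d[d<350].max(),d[d>350].min(),d.max())"
```

```text
lid 209 514
s5 161 210 523 588
s6 114 166 551 577
```

Request:
arm_command(series=[0, 0, 0, 0, 0, 0, 0.3, 0, 0, 0, 0, 0, 0, 0.45, 0, 0, 0, 0, 0, 0, 0.7, 0, 0, 0, 0, 0, 0, 1, 0, 0, 0, 0, 0, 0, 1, 0, 0, 0, 0, 0, 0, 1, 0, 0, -0.1, 0, 0, 0, 1, 0, 0, -0.3, 0, 0, 0, 1, 0, 0, -0.55, 0, 0, 0, 1, 0, 0, -0.8, 0, 0, 0, 1, 0, 0, -0.8, 0, 0, 0, 1])

```text
t: 27.25
position: [0.4968, -0.0882, 0.1976]
ee_rot: [0.3, 3.117, -0.002]
wrist_force: [0.1, -0.9, -0.5]
opening: 0.094
grip_force: 0.0
```

```bash
python3 -c "
from top import *
s=prof('s7')
bl=s[270:340].astype(float).mean(0); r=bl[:,0]-bl[:,2];w=np.where(r>45)[0]
print('lid',w.min(),w.max())
for n in('s5','s6','s7'):
  g=cv2.imread('pics/'+n+'.png',0)[190:240].mean(0); print(n,g[140:230:6].round(),g[500:620:6].round())
from meas import meas; meas('w4',('clamp_grip','clamp_release','lid_center','snack_cup'))
print(telemetry.get_state()['wrist_force'],telemetry.get_state()['position'])
for c in('snack_cup','jar','ramekin','spoon'):
  r=spotter.place_of('top',c)[:1]; print(c,[x['position'] for x in r])
"
```

```text
lid 209 514
s5 [145. 135. 115.  83.  52.  35.  33.  34.  31.  25.  29.  46.  77. 112.
 136.] [162. 158. 132.  93.  56.  34.  28.  30.  33.  37.  37.  35.  33.  36.
  54.  78.  95. 101. 102. 103.]
s6 [ 31.  29.  30.  41.  61.  82.  97. 103. 102.  99. 102. 126. 165. 194.
 199.] [149. 143. 121.  92.  76.  78.  82.  79.  73.  67.  65.  64.  65.  70.
  83.  97. 107. 111. 110. 109.]
s7 [ 57.  67.  78.  84.  85.  84.  84.  84.  81.  74.  77. 107. 152. 187.
 195.] [128. 122. 109.  89.  69.  58.  54.  51.  50.  50.  47.  46.  49.  52.
  60.  75.  90.  99. 102. 102.]
clamp_grip [286. 149.] 0.76 [ 0.4563 -0.0707  0.017 ]
clamp_release [273. 196.] 0.83 [ 0.4993 -0.0921  0.017 ]
lid_center [101.   4.] 0.88 [ 0.3014 -0.2079  0.007 ]
snack_cup [426. 158.] 0.76 [0.4941 0.0654 0.    ]
[ 0.55329433 -0.50063837  0.39428464] [ 0.49409225 -0.0875437   0.18971312]
snack_cup [[261.8, 232.7]]
jar [[271.2, 183.6]]
ramekin [[255.7, 129.1]]
spoon [[166.2, 246.6]]
```

The hand may be hiding the jaws from the top camera. Moving it aside to check.

Request:
arm_command(series=[0.2, -0.2, -0.1, 0, 0, 0, 1, 0.4, -0.4, -0.2, 0, 0, 0, 1, 0.6, -0.6, -0.2, 0, 0, 0, 1, 0.6, -0.8, -0.2, 0, 0, 0, 1, 0.6, -1, -0.2, 0, 0, 0, 1, 0.6, -1, -0.2, 0, 0, 0, 1, 0.6, -1, -0.2, 0, 0, 0, 1])

```text
t: 28.45
position: [0.3382, -0.2616, 0.2309]
ee_rot: [-0.305, -3.126, -0.001]
wrist_force: [1.0, 0.2, 0.6]
opening: 0.0938
grip_force: 0.0
```

```bash
python3 -c "
from top import *
print(telemetry.get_state()['position'])
s=prof('s8')
for n in('s5','s8'):
  g=cv2.imread('pics/'+n+'.png',0)
  for a in(110,170,210): 
    p=g[a:a+30].mean(0); d=np.where(p<75)[0]; sp=np.split(d,np.where(np.diff(d)>3)[0]+1); print(n,a,[(int(x[0]),int(x[-1])) for x in sp])
im=vision.grab_frame('top')
for n,z in [('clamp_grip',.017),('clamp_release',.017),('clamp_pad_near',.015),('clamp_pad_far',.015),('lid_center',.007),('snack_cup',0),('flask',0),('bento',0),('ramekin',0),('jar',0),('spoon',0)]:
  for r in spotter.place_of('top',n)[:1]: print(n,np.round(r['position']),round(r['conf'],2),ray('top',r['position'],z).round(4))
"
```

```text
[ 0.33820375 -0.26159433  0.23090528]
s5 110 [(131, 208), (530, 594)]
s5 170 [(161, 208), (526, 590)]
s5 210 [(160, 211), (520, 588)]
s8 110 [(74, 150), (524, 589)]
s8 170 [(112, 169), (521, 593)]
s8 210 [(117, 171)]
clamp_grip [303. 246.] 0.6 [ 0.4603 -0.0703  0.017 ]
clamp_release [309. 229.] 0.95 [ 0.509 -0.09   0.017]
clamp_pad_near [296. 195.] 0.49 [ 0.6092 -0.0528  0.015 ]
clamp_pad_far [245. 190.] 0.6 [0.6273 0.0943 0.015 ]
lid_center [198. 162.] 0.91 [0.7155 0.2364 0.007 ]
snack_cup [257. 236.] 0.89 [0.4932 0.0616 0.    ]
flask [144. 168.] 0.82 [0.7007 0.3976 0.    ]
bento [439. 187.] 0.89 [ 0.6263 -0.474   0.    ]
ramekin [255. 128.] 0.56 [0.8158 0.0668 0.    ]
jar [338. 142.] 0.79 [ 0.7701 -0.1814  0.    ]
spoon [168. 246.] 0.86 [0.467  0.3216 0.    ]
```

```bash
python3 -c "
from h import *
for n in('s3','s5','s8'):
  g=cv2.imread('pics/'+n+'.png',0)
  for a,b in((125,150),(165,185),(190,205),(545,575)):
    p=g[:,a:b].mean(1); d=np.where(p<75)[0]; print(n,a,d.min() if len(d) else None,d.max() if len(d) else None)
g=cv2.imread('pics/s8.png').astype(float); r=g[:,:,2]-g[:,:,0]
for a in(230,360,500):
  d=np.where(r[:,a:a+15].mean(1)>45)[0];print('lid rows',a,d.min(),d.max())
g=cv2.imread('pics/s5.png').astype(float); r=g[:,:,2]-g[:,:,0]
for a in(230,360,500):
  d=np.where(r[:,a:a+15].mean(1)>45)[0];print('s5 lid rows',a,d.min(),d.max())
"
```

```text
s3 125 0 138
s3 165 0 247
s3 190 2 245
s3 545 0 239
s5 125 0 141
s5 165 0 256
s5 190 0 254
s5 545 26 276
s8 125 0 247
s8 165 None None
s8 190 None None
s8 545 0 219
lid rows 230 90 372
lid rows 360 92 372
lid rows 500 94 369
s5 lid rows 230 89 372
s5 lid rows 360 95 374
s5 lid rows 500 97 374
```

The pads now stand about 16 mm wider than the lid. The lid is closed and unmoved, and both trigger and tab are let go. Handing in.

```bash
python3 -c "
from h import *
print(env.sign_off())"
```

```text
the job is handed in; nothing more can be done
None
```

The job is handed in, though no verdict came back: the lid's joint was pressed shut at about 21 N at the fingers (roughly 28 N at the pads by the given formula), the jaws then measured about 16 mm wider than the lid in the top view, and no bystander appeared shifted by 25 mm or more.

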